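Lock the bench service box with its panel key

TASK

Take the panel key out of its wooden stand, put its blade in the slotted lock on top of the service box, feeling for the slot without forcing it, and turn the lock clockwise about a quarter turn until it seats firmly, so that the cover is pulled down and stays down. Then put the key back upright and fully down in its stand; work gently and leave the bottles and the flask alone.

Things in the scene. Friction and masses are not known exactly. Their poses are not given: they have to be found in the camera images.
- lock (a point): centre of the top face of the slotted steel lock in the cover's middle, on its turning axis, 80 mm above the bench. Axes are the BOX's (x along its 200 mm side, z up), not the slot's. Slot through the axis: 7 mm wide, 7 deep, right across the lock (32 mm), open at both ends. At the start it lies within 0.3 rad either way of the box's x axis; the angle is not tracked: see or feel it
- box: low grey service box 200 x 140 mm, fixed to the bench, white cover on a rubber gasket. Origin: centre of its underside, axes as for the lock. The lock (34 mm across, 8 mm proud of the cover, in a low fixed collar 48 mm across) turns with 0.1 to 0.2 N m, clockwise seen from above, to a hard stop with the slot 1.65 rad clockwise of the box's x axis; it stays where it is left, and does not sink
- grip (a point): centre of the key's flat grip: black plastic with grey cheeks, 36 mm wide (key x), 16 thick (key y, pinch it this way), 50 tall (key z, up). A flat steel blade, 18 mm wide (x), 4 thick (y), sticks 48 mm out below; the blade's end is 73 mm below this point. At the start the key stands upright in the stand
- tip (a point): middle of the lower end of the key's blade, axes as for the grip. The last 2 mm of the blade are thinner, 17 x 3.2 mm. In the slot the 4 mm blade has about 0.17 rad of turning play either way
- key: the whole key, 80 g give or take; origin at the middle of the lower end of the blade, axes as for the grip
- hole (a point): middle of the mouth of the key stand's hole. The stand: a wooden block 75 x 56 mm (x, y), 52 high, fixed to the bench. The hole, 22 mm (x) by 8 (y), goes right through, mouth slightly flared; when home the key's grip rests on the block's top, its blade in the hole, blade end 48 mm below this point, key x along the hole's x either way round
- jar: white plastic bottle, 68 mm across, 130 mm high, black cap; origin at the centre of its underside; bystander
- flask: conical glass flask, 76 mm across, 120 mm high; origin at the centre of its underside; bystander
- amber: brown glass bottle, 54 mm across, 105 mm high; origin at the centre of its underside; bystander
- lid (a point): point on the top of the white cover, on the box's x axis, 60 mm from the lock; axes as the box's. It is 72 mm (give or take 0.8) above the bench at first; the lock draws the whole cover down 2.5 mm per rad, to 67.9 mm when seated. Do not force the lock: 0.25 N m at the stop is plenty, 0.35 N m is too much
Not all that is in view belongs to the job. What is shaped like the part that bears hole but green is not meant. Several things look just like the key: the one meant starts nearest to the robot's base.

How it is judged:
By the outcome, as a careful person would: the job done as asked, in the order asked, and still so for the second after the job is handed in, with the robot touching nothing.
It also fails if it takes over 72 s, if anything falls off the work surface, if the arm or the gripper's body presses on something with over 40 N, if the wrist force passes 120 N, or if a joint passes its speed limit or range.

ROBOT

A 7-joint arm with a two-finger parallel gripper is mounted at the origin on the work surface. World frame = base frame: x ahead of the robot, y to its left, z up, the work surface at z = 0. Lengths are in m, angles in rad, forces in N, time in s.
With the tool pointing down it reaches from about 0.35 to 0.9 m from the base axis. Payload 7.2 kg.
Tool frame: the origin (TCP) lies on the centre line of the jaws, within the pads' length; the fingertips stand 17 mm ahead of it and the grasp point (between the pads) lies 2 mm behind it; z points along the fingers, x is the direction in which the jaws open and shut, and the axes are right-handed (so a half turn about z gives the same grasp; the last joint's range is limited). The gripper opens to 88 mm and grips with 3 to 60 N. Pads are 20 mm wide; open, the fingers measure 115 mm over their backs; the gripper's body (75 mm by 178 mm) begins 61 mm behind the grasp point.
Start: joints at [-1.363, 0.411, -0.013, 1.596, 0.006, 1.134, -0.082], TCP at [0.17, 0.601, 0.24] pointing down, gripper open.
Joint ranges: [-2.95, 2.95], [-0.29, 1.99], [-1.47, 1.44], [0.14, 2.54], [-1.03, 4.17], [0.13, 1.85], [-2.86, 2.86]. Speed limits (rad/s): [2.39, 2.39, 3.01, 3.01, 3.14, 3.14, 3.14].

INTERFACE

Orientations are given as a unit quaternion [x, y, z, w].
In Python, from cell import bot gives the robot as it stands.
- The arm moves only by the tool play_rows, never from a script. Its argument "deltas" is one flat list of numbers, 4 for each row, row after row: the shift along the tool's x, y, z in m, then the turn about the tool's z in degrees. A call has 1 to 10 rows; each row is the pose to reach, as a shift and turn from the pose commanded when the call began, along the tool's axes at that moment; what a row does not reach only later rows make up. A row lasts 1/12 s, in which the tool goes at most 41.7 mm and 7.16 degrees, less where a joint would pass 70% of its speed; a pose out of reach is approached as far as the arm can. A call with a gripper value outside its range is refused whole. "hand" is the finger opening in m, from 0 to 0.0878, set as the call begins (left out, the last holds). The fingers move at their own pace and stop on an object; the grip force is fixed at half the most. Time passes only in rows, so rows that repeat a pose let the fingers close. It gives the time, the measured TCP pose, the force and the opening at its end, in the units of the state.
- bot.read_state(): the state, without advancing time (a new reading comes with each control period).
- bot.get_image(name): name is "scene" or "top" or "wrist"; returns a dict with "image" (400x640x3 uint8, red, green, blue), "range_z" (400x640 float32, m along the optical axis (not along the pixel's ray), 0 where there is no reading), "camera_matrix" (3x3 intrinsics, pixels), "distortion" ([k1, k2, p1, p2, k3] as OpenCV has them; the pictures are not rectified), "extrinsics" (4x4, takes a point from world to camera coordinates); the wrist camera has in their place "T_tool_cam" (4x4, takes a point from camera to tool coordinates, whose origin is the TCP and whose axes are the tool frame's). Camera axes: x right, y down, z forward; pixel columns grow to the right and rows downward; lengths in m; the calibration is good to about 2 mm. A picture is of the moment at which its call begins: read the wrist's pose just before it.
- bot.hand_in(): hands the job in, once; it reports no verdict.
The state is a dict: "time_s": time; "qpos": joint angles; "qd": joint speeds; "effort": joint torques, N m; "position": TCP position; "eef_rot": TCP orientation; "contact_force": force on the tool from outside, world axes, zero at the start; "ft_torque": the same for the moment, N m; "gripper_width": finger opening in m.
Only numpy, scipy, OpenCV 4.12 (cv2) and the standard library are available. Lean on these libraries where they do the work, as an engineer would, in place of code of your own. Each camera call takes 0.05 s, during which the arm holds its last target. There are 200 camera calls.

## Working session

There is one attempt and no reset: what is moved stays moved. The work goes in short steps, Python scripts to look and compute and a tool call to move; the robot and the scene stay as the last step left them, time stands still between calls to the robot, and variables do not carry over. Pictures are saved under pics/ and viewed, about 8 in all and at most 12, crops included, and the job is handed in when it is done.

Besides the shell and the picture viewer there is one more tool, called after "Emit:" as name(argument=value, ...), one argument or row to a line, values as JSON. play_rows: Moves the arm, as the interface text tells. Its arguments: {"type":"object","properties":{"deltas":{"type":"array"},"hand":{"type":"number"}},"required":["deltas"]}

```bash
ls; mkdir -p pics
cat > h.py <<'E'
import numpy as np, cv2
from cell import bot
from scipy.spatial.transform import Rotation as R
def cam(n):
    s=bot.read_state(); d=bot.get_image(n)
    if n=='wrist':
        T=np.eye(4);T[:3,:3]=R.from_quat(s['eef_rot']).as_matrix();T[:3,3]=s['position']
        d['Twc']=T@np.array(d['T_tool_cam'])
    else: d['Twc']=np.linalg.inv(np.array(d['extrinsics']))
    return d
def ray(d,uv,z):
    uv=np.asarray(uv,float).reshape(-1,1,2)
    p=cv2.undistortPoints(uv,np.array(d['camera_matrix']),np.array(d['distortion'])).reshape(-1,2)
    v=np.c_[p,np.ones(len(p))]@d['Twc'][:3,:3].T; o=d['Twc'][:3,3]
    return o+v*((z-o[2])/v[:,2])[:,None]
def cloud(d):
    h,w=d['range_z'].shape
    u,v=np.meshgrid(np.arange(w),np.arange(h))
    p=cv2.undistortPoints(np.stack([u,v],-1).reshape(-1,1,2).astype(float),np.array(d['camera_matrix']),np.array(d['distortion'])).reshape(h,w,2)
    z=d['range_z'][...,None]
    return np.concatenate([p*z,z],-1)@d['Twc'][:3,:3].T+d['Twc'][:3,3]
def save(n,im,s=1):
    cv2.imwrite('pics/'+n+'.png',cv2.resize(im[...,::-1],None,fx=s,fy=s,interpolation=cv2.INTER_CUBIC))
E
python3 - <<'E'
from h import *
import pickle
s=bot.read_state();print({k:np.round(v,4) for k,v in s.items()})
for n in ['top','scene','wrist']:
    d=cam(n); pickle.dump(d,open(n+'.pkl','wb')); save(n+'0',d['image']); print(n,np.round(d['Twc'],3).tolist())
E
```

```text
pics
{'time_s': np.float64(0.0), 'qpos': array([-1.3632,  0.4119, -0.0127,  1.597 ,  0.0056,  1.1343, -0.0822]), 'qd': array([-0.0015, -0.0011,  0.0016, -0.0005, -0.0005, -0.0004, -0.0012]), 'effort': array([ 4.00000e-04, -5.87958e+01,  6.41900e-01, -2.91070e+01,
       -5.38000e-02,  1.82000e-02,  1.00000e-04]), 'position': array([0.1701, 0.6009, 0.2388]), 'eef_rot': array([ 7.976e-01,  6.032e-01, -6.000e-04,  5.000e-04]), 'contact_force': array([-0.1059,  0.8223, -0.0321]), 'ft_torque': array([ 0.0179,  0.0637, -0.0287]), 'gripper_width': np.float64(0.0879)}
top [[0.018, -0.991, 0.129, 0.483], [-1.0, -0.015, 0.02, -0.067], [-0.018, -0.13, -0.991, 1.049], [0.0, 0.0, 0.0, 1.0]]
scene [[0.692, 0.61, -0.386, 0.938], [0.722, -0.579, 0.379, -0.368], [0.008, -0.541, -0.841, 0.823], [0.0, 0.0, 0.0, 1.0]]
wrist [[0.273, 0.919, 0.284, 0.092], [0.962, -0.26, -0.081, 0.624], [-0.001, 0.296, -0.955, 0.384], [0.0, 0.0, 0.0, 1.0]]
```

View pics/top0.png

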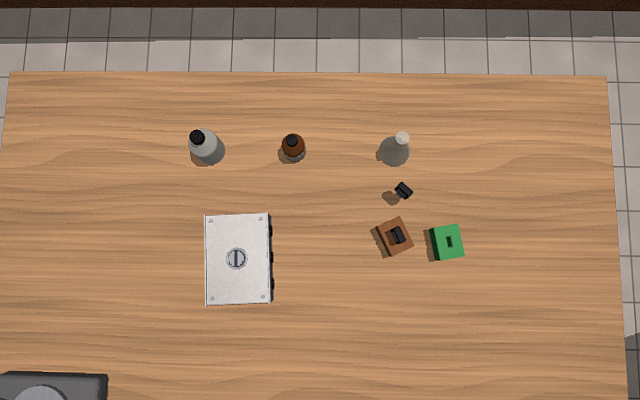

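View pics/scene0.png

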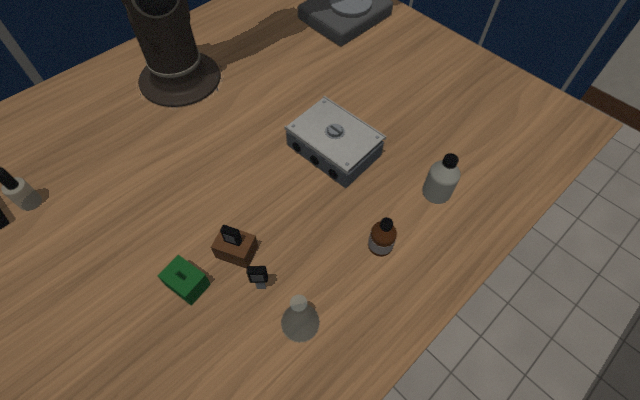

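The top view shows these candidates:
- **Keys:** the one in the brown stand at (396,236), and a look-alike at (403,190), which is farther from the base.
- **Stands:** the brown one at (395,237), and a green decoy at (447,242).
- **Lock:** at (236,258).

I choose the key in the brown stand, since it is nearest to the base, and check it in close crops.

Run:
```python
from h import *
import pickle
d=pickle.load(open('top.pkl','rb')); im=d['image']; P=cloud(d); hsv=cv2.cvtColor(im,cv2.COLOR_RGB2HSV)
a=cv2.resize(im[205:315,180:290],None,fx=4,fy=4,interpolation=3); b=cv2.resize(im[175:285,365:475],None,fx=4,fy=4,interpolation=3)
save('crop1',np.hstack([a,b])[:,:],0.9)
def rect(mask,z,name):
    cs,_=cv2.findContours(mask.astype(np.uint8),0,1); c=max(cs,key=cv2.contourArea)
    w=ray(d,c.reshape(-1,2),z)[:,:2]; r=cv2.minAreaRect((w*1000).astype(np.float32)); print(name,np.round(r[0],1),np.round(r[1],1),round(r[2],1)); return r
sub=np.zeros(im.shape[:2],bool); 
def win(r0,r1,c0,c1):
    m=sub.copy(); m[r0:r1,c0:c1]=1; return m
z=P[...,2]
rect(win(200,315,190,290)&(z>0.06)&(z<0.09),0.072,'cover by depth')
rect(win(200,315,190,290)&(hsv[...,1]<60)&(hsv[...,2]>150),0.072,'cover by colour')
rect(win(205,270,365,425)&(z>0.04)&(z<0.15),0.052,'stand')
rect(win(205,270,365,425)&(z>0.08)&(z<0.15),0.102,'grip depth')
rect(win(215,260,375,425)&(hsv[...,2]<55),0.102,'grip dark')
for n,w in [('grip',win(222,250,385,408)),('stand',win(210,262,370,420)),('other',win(178,205,380,415))]:
    m=w&(z>0.03); print(n,m.sum(),np.round(np.percentile(z[m],[10,30,50,70,90,99]),3)); 
    q=P[m&(z>0.09)]; print(np.round(q.mean(0),4) if len(q) else None)
```

```text
cover by depth [486.1 131.7] [198.4 143.9] 3.7
cover by colour [487.1 132.8] [200.5 142.4] 3.6
stand [ 542.5 -218.7] [75.  57.5] 26.3
grip depth [ 541.9 -217.4] [34.9 18.2] 26.6
grip dark [ 542.  -214.7] [34.  21.1] 26.6
grip 614 [0.05  0.051 0.053 0.055 0.101 0.104]
[ 0.5414 -0.2162  0.1141]
stand 896 [0.049 0.051 0.052 0.054 0.1   0.105]
[ 0.5402 -0.213   0.134 ]
other 195 [0.065 0.088 0.096 0.097 0.099 1.049]
[ 0.6355 -0.2261  0.1328]
```

View pics/crop1.png

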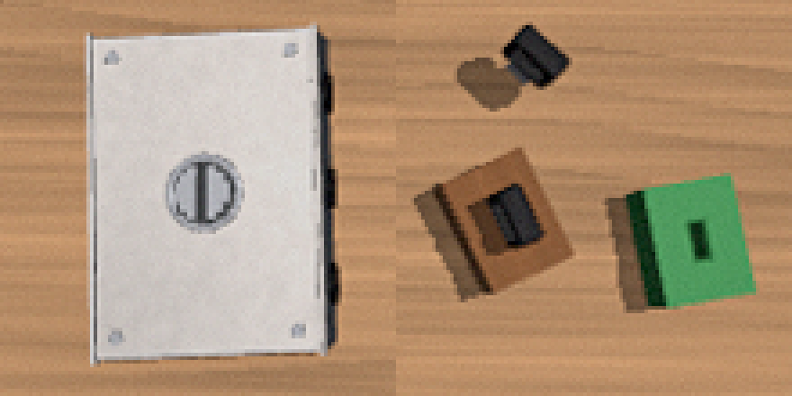

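The crops confirm it: the key's grip sits on the brown block at world (0.542,-0.217), with its x axis at about 26.5°. The lock's slot lies close to the box's x axis (3.6°). Next I move above the stand.

```bash
cat >> h.py <<'E'
def yaw(s): 
    m=R.from_quat(s['eef_rot']).as_matrix(); return np.degrees(np.arctan2(m[1,0],m[0,0]))
def go(x,y,z,th):
    s=bot.read_state(); m=R.from_quat(s['eef_rot']).as_matrix()
    t=m.T@(np.array([x,y,z])-s['position']); print('delta mm',np.round(t*1000,1),'turn',round(-((th-yaw(s)+180)%360-180),2))
def st():
    s=bot.read_state(); print(round(float(s['time_s']),2),'pos',np.round(s['position']*1000,1),'yaw',round(yaw(s),2),'F',np.round(s['contact_force'],2),'T',np.round(s['ft_torque'],3),'w',round(float(s['gripper_width'])*1000,1))
E
python3 -c "
from h import *
st(); go(.542,-.217,.22,-63.5)"
```

```text
0.15 pos [170.1 601.  239. ] yaw 74.2 F [-0.58 -0.66  0.47] T [ 0.015  0.028 -0.012] w 87.9
delta mm [-685.8  580.6   19.9] turn 137.7
```

Emit:
play_rows(
  deltas=[-0.03,0.025,0.001,7,-0.06,0.05,0.002,14,-0.09,0.076,0.003,21,-0.12,0.1,0.004,28,-0.15,0.127,0.005,35,-0.18,0.152,0.006,42,-0.21,0.178,0.007,49,-0.24,0.203,0.008,56,-0.27,0.229,0.009,63,-0.3,0.254,0.01,70],
  hand=0.06,
)

```text
time_s: 0.98
position: [0.3333, 0.2416, 0.2296]
eef_rot: [0.999, 0.034, 0.0, -0.0]
contact_force: [1.1, 0.6, 0.0]
gripper_width: 0.0599
```

```bash
python3 -c "
from h import *
st(); go(.542,-.217,.22,-63.5)"
```

```text
0.98 pos [333.3 241.6 229.6] yaw 3.86 F [1.1  0.65 0.01] T [-0.082  0.029 -0.023] w 59.9
delta mm [177.4 471.6   9.4] turn 67.36
```

Emit:
play_rows(
  deltas=[0.015,0.039,0.001,6.7,0.03,0.078,0.002,13.4,0.045,0.117,0.003,20,0.06,0.156,0.004,27,0.075,0.195,0.005,34,0.09,0.234,0.006,40,0.105,0.273,0.007,47,0.12,0.312,0.008,54,0.135,0.351,0.009,61,0.147,0.39,0.01,67.4],
)

```text
time_s: 1.82
position: [0.5088, -0.1359, 0.2197]
eef_rot: [0.85, -0.526, 0.0, -0.0]
contact_force: [0.7, 0.8, 0.6]
gripper_width: 0.0597
```

```bash
python3 -c "
from h import *
st(); go(.542,-.217,.22,-63.5)"
```

```text
1.82 pos [ 508.8 -135.9  219.7] yaw -63.48 F [0.74 0.83 0.56] T [-0.054  0.057 -0.   ] w 59.7
delta mm [87.4  6.5 -0.3] turn 0.02
```

Emit:
play_rows(
  deltas=[0.03,0.002,0,0,0.06,0.004,0,0,0.0874,0.0065,0,0,0.0874,0.0065,0,0,0.0874,0.0065,0,0],
)

```text
time_s: 2.23
position: [0.5411, -0.2169, 0.2191]
eef_rot: [0.851, -0.525, -0.0, 0.001]
contact_force: [-0.4, 0.1, -0.3]
gripper_width: 0.0596
```

Run:
```python
from h import *
st(); d=cam('wrist'); im=d['image']; save('w1',im); P=cloud(d); z=P[...,2]
hsv=cv2.cvtColor(im,cv2.COLOR_RGB2HSV)
near=(np.hypot(P[...,0]-.542,P[...,1]+.217)<.045)
for lo,hi,zz in [(.09,.112,.102),(.04,.06,.052)]:
    m=(near if lo>.08 else np.hypot(P[...,0]-.542,P[...,1]+.217)<.07)&(z>lo)&(z<hi); print(m.sum(), np.median(z[m]))
    cs,_=cv2.findContours(m.astype(np.uint8),0,1); c=max(cs,key=cv2.contourArea)
    print(cv2.boundingRect(c)); w=ray(d,c.reshape(-1,2),zz)[:,:2]; r=cv2.minAreaRect((w*1000).astype(np.float32)); print(np.round(r[0],1),np.round(r[1],1),round(r[2],1))
```

```text
2.23 pos [ 541.1 -216.9  219.1] yaw -63.37 F [-0.42  0.15 -0.31] T [-0.004  0.106 -0.016] w 59.6
913 0.10177307040817496
(312, 172, 21, 46)
[ 544.1 -217.4] [37.4 16.1] 26.6
3634 0.052145795678934403
(292, 139, 61, 80)
[ 543.7 -217.8] [76.3 56. ] 26.2
```

View pics/w1.png

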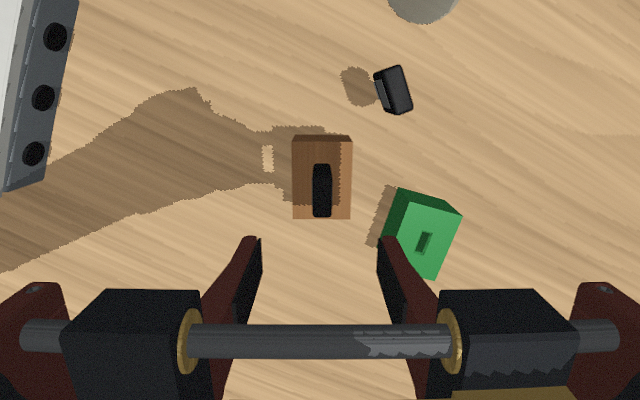

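Wrist view: the key's grip is at (322,190) on the brown block, well between the fingers. The green block at (425,235) and the second key at (393,90) are clear. I'll descend.

```bash
python3 -c "
from h import *
go(.544,-.2174,.077,-63.4)"
```

```text
delta mm [  3.3  -1.8 142.1] turn 0.14
```

Emit:
play_rows(
  deltas=[0.003,-0.002,0.03,0,0.003,-0.002,0.06,0,0.003,-0.002,0.09,0,0.003,-0.002,0.11,0,0.003,-0.002,0.125,0,0.003,-0.002,0.135,0,0.003,-0.002,0.142,0,0.003,-0.002,0.142,0,0.003,-0.002,0.142,0],
)

```text
time_s: 3.03
position: [0.545, -0.2167, 0.0782]
eef_rot: [0.852, -0.524, 0.0, -0.0]
contact_force: [0.1, -0.1, -0.1]
gripper_width: 0.0602
```

Emit:
play_rows(
  deltas=[0,0,0,0,0,0,0,0,0,0,0,0,0,0,0,0,0,0,0,0,0,0,0,0,0,0,0,0,0,0,0,0],
  hand=0,
)

```text
time_s: 3.7
position: [0.5447, -0.2171, 0.0777]
eef_rot: [0.852, -0.524, 0.0, -0.0]
contact_force: [-0.3, 0.9, 1.2]
gripper_width: 0.0157
```

```bash
python3 -c "
from h import *
st()"
```

```text
3.7 pos [ 544.7 -217.1   77.7] yaw -63.2 F [-0.27  0.9   1.25] T [-0.068  0.129  0.008] w 15.7
```

Emit:
play_rows(
  deltas=[0,0,-0.005,0,0,0,-0.015,0,0,0,-0.03,0,0,0,-0.045,0,0,0,-0.065,0,0,0,-0.085,0,0,0,-0.105,0,0,0,-0.125,0,0,0,-0.135,0,0,0,-0.135,0],
)

```text
time_s: 4.53
position: [0.5457, -0.2177, 0.2153]
eef_rot: [0.852, -0.524, 0.002, -0.001]
contact_force: [0.8, 1.0, -1.3]
gripper_width: 0.016
```

Run:
```python
from h import *
st(); d=cam('scene'); save('s2',d['image'][80:300,140:400],3); 
# lock centre and slot from top image
import pickle
t=pickle.load(open('top.pkl','rb')); g=cv2.cvtColor(t['image'],cv2.COLOR_RGB2GRAY)
# resample a metric patch on plane z=0.08
c=np.array([.4871,.1322]); n=120; st_=0.0005
xs=c[0]+(np.arange(n)-n/2)*st_; ys=c[1]+(np.arange(n)-n/2)*st_
X,Y=np.meshgrid(xs,ys,indexing='ij'); pts=np.stack([X,Y,np.full_like(X,.08)],-1).reshape(-1,3)
E=np.array(t['extrinsics']); uv,_=cv2.projectPoints(pts,cv2.Rodrigues(E[:3,:3])[0],E[:3,3],np.array(t['camera_matrix']),np.array(t['distortion']))
uv=uv.reshape(n,n,2).astype(np.float32); patch=cv2.remap(g,uv[...,0],uv[...,1],1)
r=np.hypot(X-c[0],Y-c[1]); 
thr=patch[r<.013]; print(np.percentile(thr,[2,10,25,50,90]))
m=(patch<np.percentile(thr,15)+0)&(r<.013); p=np.stack([X[m],Y[m]],1); mu=p.mean(0); w,v=np.linalg.eigh(np.cov((p-mu).T)); print('slot c',mu,'ang',np.degrees(np.arctan2(v[1,1],v[0,1])),np.sqrt(w))
np.save('patch.npy',patch)
```

```text
4.53 pos [ 545.7 -217.7  215.3] yaw -63.21 F [ 0.76  1.   -1.26] T [-0.049  0.099 -0.023] w 16.0
[ 56.  65. 101. 171. 180.]
slot c [0.48689365 0.13288889] ang -177.62935515250393 [0.00089464 0.00729928]
```

View pics/s2.png

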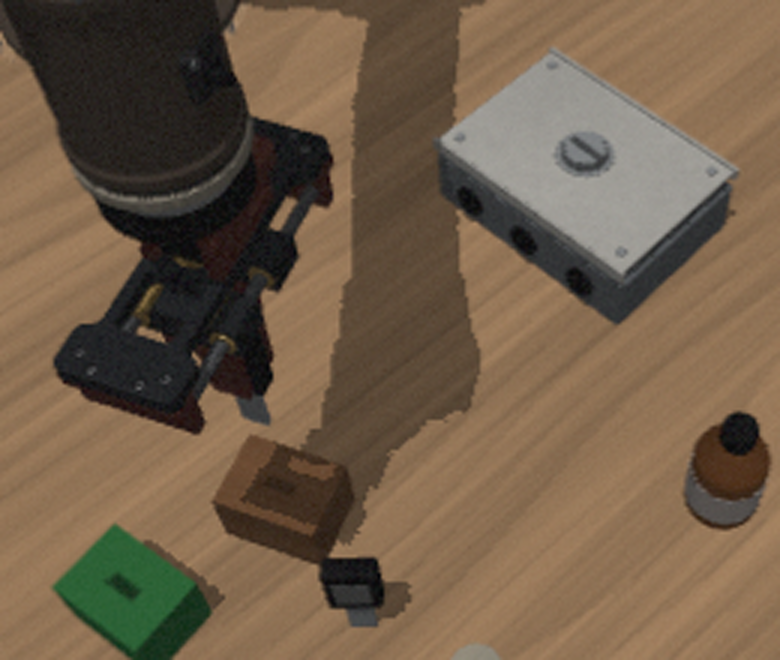

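The key is out of the stand; its blade shows at (255,408), and the stand is empty at (285,485). Now I carry it over the lock, turning on the way.

```bash
python3 -c "
from h import *
go(.487,.1325,.215,92.4)"
```

```text
delta mm [-338.3 -105.8   -1.5] turn -155.59
```

Emit:
play_rows(
  deltas=[-0.016,-0.005,0,-7,-0.032,-0.01,0,-14,-0.048,-0.015,0,-21,-0.064,-0.02,0,-28,-0.08,-0.025,0,-35,-0.096,-0.03,0,-42,-0.112,-0.035,0,-49,-0.128,-0.04,0,-56,-0.144,-0.045,0,-63,-0.16,-0.05,0,-70],
)

```text
time_s: 5.42
position: [0.5161, -0.0507, 0.2113]
eef_rot: [0.998, 0.062, -0.001, -0.0]
contact_force: [-0.3, -0.7, -1.1]
gripper_width: 0.0161
```

```bash
python3 -c "
from h import *
st();go(.487,.1325,.215,92.4)"
```

```text
5.42 pos [516.1 -50.7 211.3] yaw 7.15 F [-0.3  -0.67 -1.09] T [-0.043  0.071  0.014] w 16.1
delta mm [  -6.1 -185.4   -3.6] turn -85.25
```

Emit:
play_rows(
  deltas=[0,-0.018,0,-7,0,-0.036,0,-14,-0.002,-0.055,0,-21,-0.002,-0.074,0,-28,-0.003,-0.092,0,-35,-0.004,-0.111,0,-42,-0.004,-0.13,0,-49,-0.005,-0.148,-0.001,-56,-0.006,-0.167,-0.002,-63,-0.006,-0.185,-0.0036,-70],
)

```text
time_s: 6.25
position: [0.488, 0.1321, 0.2147]
eef_rot: [0.782, 0.624, -0.001, -0.001]
contact_force: [0.4, 0.1, -1.0]
gripper_width: 0.0162
```

Emit:
play_rows(
  deltas=[0,0,0,-7,0,0,0,-14,0,0,0,-15.2,0,0,0,-15.2,0,0,0,-15.2],
)

```text
time_s: 6.67
position: [0.489, 0.1309, 0.2156]
eef_rot: [0.696, 0.718, -0.001, -0.0]
contact_force: [0.2, -0.2, -0.8]
gripper_width: 0.0159
```

Run:
```python
from h import *
st(); d=cam('wrist'); 
import pickle; pickle.dump(d,open('w2.pkl','wb')); save('w2',d['image'])
```

```text
6.67 pos [489.  130.9 215.6] yaw 91.75 F [ 0.24 -0.24 -0.76] T [ 0.034 -0.015 -0.005] w 15.9
```

View pics/w2.png

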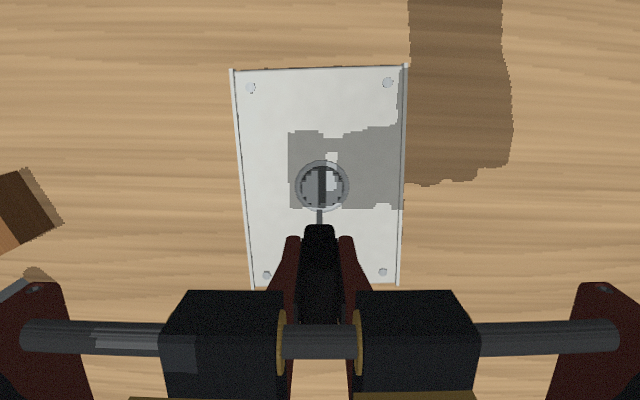

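Run:
```python
from h import *
import pickle
d=pickle.load(open('w2.pkl','rb')); im=d['image']; g=cv2.cvtColor(im,cv2.COLOR_RGB2GRAY)
K=np.array(d['camera_matrix']);D=np.array(d['distortion']); Tc=np.linalg.inv(np.array(d['T_tool_cam']))
def pt(p): return cv2.projectPoints(np.array(p,float).reshape(-1,1,3),cv2.Rodrigues(Tc[:3,:3])[0],Tc[:3,3],K,D)[0].reshape(-1,2)
print('tip exp corners',np.round(pt([[-.0016,-.0085,.0737],[.0016,-.0085,.0737],[-.0016,.0085,.0737],[.0016,.0085,.0737]]),1))
# slot rows: dark run centre per row
pts=[]
for r in range(168,206,2):
    row=g[r,308:340].astype(int); print(r,row[2:26].tolist())
save('w2c',im[150:240,270:370],8)
P=cloud(d); h=P[...,2]
m=(h>.0765)&(h<.084)&(np.hypot(P[...,0]-.487,P[...,1]-.132)<.025); print('lock top by depth',m.sum(),P[m].mean(0))
```

```text
tip exp corners [[315.8 205.1]
 [320.5 205.1]
 [315.9 228.6]
 [320.5 228.6]]
168 [115, 121, 76, 45, 50, 46, 47, 48, 55, 50, 45, 55, 50, 57, 52, 51, 71, 89, 90, 70, 46, 62, 84, 135]
170 [56, 69, 80, 76, 78, 80, 78, 76, 58, 51, 44, 52, 50, 52, 52, 55, 71, 75, 71, 72, 70, 73, 69, 66]
172 [58, 101, 123, 122, 119, 121, 122, 107, 61, 54, 56, 55, 53, 56, 47, 72, 160, 194, 190, 189, 188, 192, 163, 88]
174 [87, 108, 125, 122, 125, 122, 125, 108, 62, 51, 57, 53, 52, 47, 51, 71, 156, 190, 186, 187, 186, 190, 164, 95]
176 [122, 123, 123, 121, 123, 119, 123, 109, 64, 51, 59, 54, 48, 54, 49, 71, 159, 190, 187, 185, 185, 186, 189, 192]
178 [123, 123, 126, 122, 124, 122, 124, 111, 72, 48, 55, 47, 52, 59, 51, 71, 159, 190, 185, 187, 186, 185, 187, 188]
180 [121, 121, 121, 123, 119, 125, 123, 110, 76, 50, 54, 49, 52, 54, 54, 71, 157, 190, 187, 186, 186, 185, 187, 189]
182 [122, 120, 120, 122, 122, 121, 122, 112, 76, 52, 53, 52, 47, 50, 52, 70, 159, 189, 187, 186, 186, 185, 185, 186]
184 [120, 121, 119, 121, 123, 123, 122, 110, 71, 53, 59, 51, 54, 47, 45, 71, 158, 190, 187, 185, 184, 184, 183, 183]
186
[... 519 characters left out ...]
5, 46, 53, 49, 49, 62, 104, 125, 121, 122, 124, 122, 123, 122]
196 [122, 123, 121, 122, 122, 125, 122, 112, 74, 44, 53, 53, 52, 54, 52, 62, 104, 124, 124, 125, 121, 126, 122, 124]
198 [118, 124, 118, 122, 119, 120, 126, 109, 76, 50, 50, 56, 48, 52, 47, 71, 109, 127, 123, 120, 123, 123, 123, 124]
200 [117, 119, 122, 120, 122, 124, 124, 116, 70, 54, 51, 54, 49, 50, 50, 73, 109, 124, 121, 119, 123, 123, 124, 123]
202 [124, 120, 124, 122, 121, 121, 123, 110, 77, 47, 53, 52, 49, 51, 47, 67, 109, 122, 121, 124, 121, 121, 124, 124]
204 [66, 95, 123, 117, 120, 122, 121, 106, 71, 48, 66, 87, 85, 85, 82, 95, 109, 124, 120, 121, 122, 126, 98, 64]
lock top by depth 886 [0.48576294 0.13394879 0.08001184]
```

View pics/w2c.png

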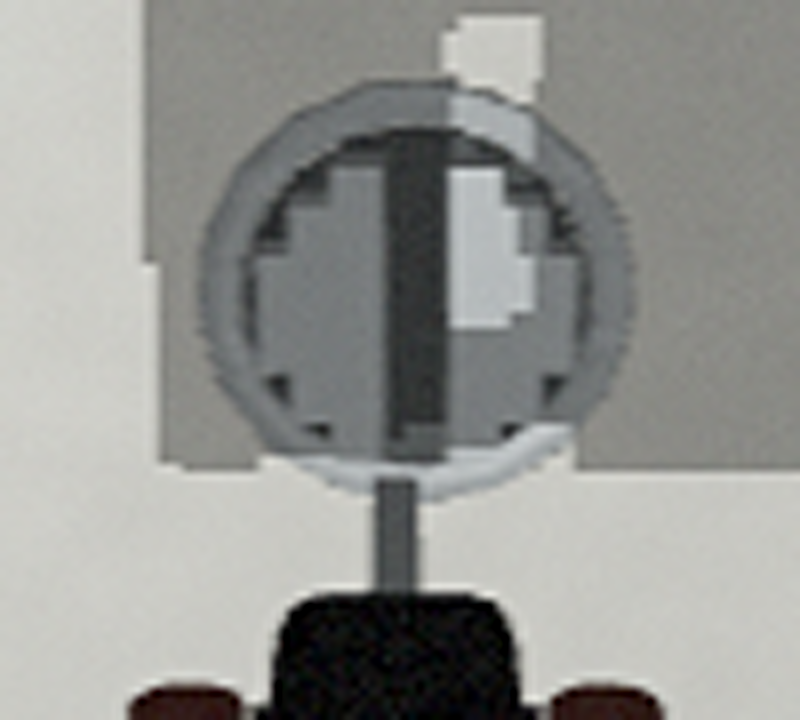

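Crop: the lock's collar is centred near (322.1,186.2) and the slot runs vertically at column 321.9. The blade spans columns 316.5–322.5, with its near end at row 209.7. I'll work out the tip-to-slot offset in tool axes.

Run:
```python
from h import *
import pickle
d=pickle.load(open('w2.pkl','rb')); K=np.array(d['camera_matrix']);D=np.array(d['distortion'])
T=np.array(d['T_tool_cam']); Tc=np.linalg.inv(T); dd=dict(d); dd['Twc']=T
def pt(p): return cv2.projectPoints(np.array(p,float).reshape(-1,1,3),cv2.Rodrigues(Tc[:3,:3])[0],Tc[:3,3],K,D)[0].reshape(-1,2)
print('lock  tool',np.round(ray(dd,[[321.9,186.2]],.1356)*1000,1), np.round(ray(dd,[[322.1,186.2]],.1406)*1000,1))
print('tip near edge tool',np.round(ray(dd,[[319.5,209.7]],.0737)*1000,1))
print('grip near top/bottom corners',np.round(pt([[-.008,-.018,-.0243],[.008,-.018,-.0243],[-.008,-.018,.0257],[.008,-.018,.0257]]),1))
print('grip near edge at px', np.round(ray(dd,[[304,225],[335,225]],-.0243)*1000,1),np.round(ray(dd,[[304,225],[335,225]],.0257)*1000,1))
# top view tip check
t=cam('top'); E=np.array(t['extrinsics']); s=bot.read_state()
st()
P=cloud(d); m=np.zeros(P.shape[:2],bool); m[195:225,312:328]=1; m&=P[...,2]>.1
q=P[m]; print(len(q)); 
m2=np.zeros(P.shape[:2],bool); m2[222:300,300:340]=1
q=np.c_[P[m2],np.ones(m2.sum())]; W=np.eye(4);W[:3,:3]=R.from_quat(s['eef_rot']).as_matrix();W[:3,3]=s['position']
q=(np.linalg.inv(W)@q.T).T[:,:3]*1000
b=np.c_[P[m],np.ones(m.sum())]; b=(np.linalg.inv(W)@b.T).T[:,:3]*1000
print('blade pts tool',np.round(np.percentile(b,[5,50,95],axis=0),1))
rows=np.where(m2)[0]
for r in range(222,262,4): 
    k=rows==r; print(r,np.round(np.median(q[k],0),1))
```

```text
lock  tool [[  3.1  -4.6 135.6]] [[  3.3  -3.3 140.6]]
tip near edge tool [[ 0.9 -5.2 73.7]]
grip near top/bottom corners [[297.3 261.5]
 [338.2 261.5]
 [302.9 216.8]
 [333.1 216.8]]
grip near edge at px [[ -5.2 -33.3 -24.3]
 [  6.5 -33.3 -24.3]] [[ -7.5 -13.4  25.7]
 [  9.1 -13.3  25.7]]
6.77 pos [489.2 131.  215.9] yaw 91.82 F [-0.07  0.24 -1.6 ] T [ 0.033 -0.008 -0.013] w 15.8
105
blade pts tool [[ -0.9 -15.6  22.3]
 [  0.5  -6.6  56. ]
 [  2.4  -6.2  71. ]]
222 [  0.4  30.5 143.8]
226 [  0.7 -15.2  20.5]
230 [  0.7 -15.1  15.4]
234 [  0.7 -15.1  10.2]
238 [  0.7 -15.1   5.5]
242 [  0.7 -15.2   0.7]
246 [  0.7 -15.2  -3.6]
250 [  0.6 -15.2  -7.7]
254 [  0.7 -15.2 -11.5]
258 [  0.6 -15.1 -15.1]
```

The key hangs upright in the jaws with its tip at tool (0.8, 2.9) mm. The lock is at about (3.2, -4.2), so the shift is (+2.4, -7.1) mm. I'll move and go down to about 10 mm above the lock.

Emit:
play_rows(
  deltas=[0.0024,-0.0071,0.005,0,0.0024,-0.0071,0.02,0,0.0024,-0.0071,0.035,0,0.0024,-0.0071,0.046,0,0.0024,-0.0071,0.052,0,0.0024,-0.0071,0.052,0,0.0024,-0.0071,0.052,0],
)

```text
time_s: 7.35
position: [0.4819, 0.1335, 0.1642]
eef_rot: [0.695, 0.719, -0.0, -0.0]
contact_force: [-0.0, 0.4, -0.4]
gripper_width: 0.016
```

Run:
```python
from h import *
import pickle
st(); d=cam('wrist'); pickle.dump(d,open('w3.pkl','wb')); save('w3c',d['image'][150:260,270:370],6)
```

```text
7.35 pos [481.9 133.5 164.2] yaw 91.97 F [-0.    0.4  -0.41] T [ 0.044 -0.033  0.003] w 16.0
```

View pics/w3c.png

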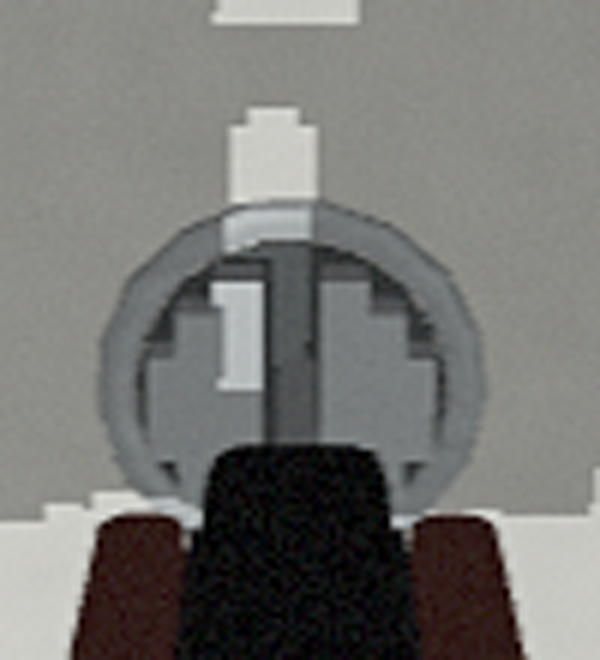

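The crop shows the blade and the slot overlapping at column 318.3, and the lock disc centred at 318.7, so they line up sideways. I'll descend slowly, watching the force.

Emit:
play_rows(
  deltas=[0,0,0.003,0,0,0,0.006,0,0,0,0.008,0,0,0,0.009,0,0,0,0.01,0,0,0,0.011,0,0,0,0.012,0,0,0,0.012,0],
)

```text
time_s: 8.07
position: [0.4821, 0.1334, 0.1521]
eef_rot: [0.695, 0.719, -0.0, -0.0]
contact_force: [-0.4, -0.2, -1.0]
gripper_width: 0.0161
```

```bash
python3 -c "
from h import *
st()"
```

```text
8.07 pos [482.1 133.4 152.1] yaw 92.0 F [-0.37 -0.24 -1.02] T [-0.011  0.018 -0.006] w 16.1
```

Emit:
play_rows(
  deltas=[0,0,0.001,0,0,0,0.002,0,0,0,0.003,0,0,0,0.003,0],
)

```text
time_s: 8.4
position: [0.482, 0.1334, 0.149]
eef_rot: [0.695, 0.719, -0.0, -0.0]
contact_force: [0.7, 0.9, -1.9]
gripper_width: 0.016
```

Emit:
play_rows(
  deltas=[0,0,0.001,0,0,0,0.0015,0,0,0,0.002,0,0,0,0.002,0],
)

```text
time_s: 8.73
position: [0.4821, 0.1334, 0.1471]
eef_rot: [0.695, 0.719, -0.0, -0.0]
contact_force: [-0.2, -0.8, -1.0]
gripper_width: 0.0159
```

```bash
python3 -c "
from h import *
st()"
```

```text
8.73 pos [482.1 133.4 147.1] yaw 92.0 F [-0.2  -0.83 -1.01] T [ 0.016  0.04  -0.025] w 15.9
```

No upward force with the tip about 6.6 mm below the lock's top face, so the blade is in the slot. Now I turn clockwise (positive about tool z) around the blade's own axis, in 3° rows.

Emit:
play_rows(
  deltas=[0.00015,-4e-05,0,3,0.00031,-7e-05,0,6,0.00046,-9e-05,0,9,0.00062,-0.0001,0,12,0.00078,-0.00011,0,15,0.00094,-0.0001,0,18,0.00094,-0.0001,0,18],
)

```text
time_s: 9.32
position: [0.4819, 0.1339, 0.1472]
eef_rot: [0.799, 0.601, -0.0, 0.0]
contact_force: [0.4, -1.9, -0.2]
gripper_width: 0.016
```

```bash
python3 -c "
from h import *
st()"
```

```text
9.32 pos [481.9 133.9 147.2] yaw 73.87 F [ 0.37 -1.93 -0.22] T [-0.5    0.061  0.046] w 16.0
```

Emit:
play_rows(
  deltas=[0.00015,-4e-05,0,3,0.00031,-7e-05,0,6,0.00046,-9e-05,0,9,0.00062,-0.0001,0,12,0.00062,-0.0001,0,12],
)

```text
time_s: 9.73
position: [0.4821, 0.1348, 0.1472]
eef_rot: [0.857, 0.515, -0.0, 0.0]
contact_force: [0.0, -2.3, -1.1]
gripper_width: 0.0155
```

```bash
python3 -c "
from h import *
st()"
```

```text
9.73 pos [482.1 134.8 147.2] yaw 61.97 F [ 0.02 -2.26 -1.09] T [-0.336  0.037  0.12 ] w 15.5
```

Emit:
play_rows(
  deltas=[-0.0001,0.0001,0,3,-0.0001,0.00015,0,6,2e-05,0.00015,0,9,0.00018,0.00013,0,12,0.00034,0.00012,0,15,0.0005,0.00013,0,18,0.00065,0.00014,0,21,0.0008,0.00016,0,24,0.0008,0.00016,0,24],
)

```text
time_s: 10.48
position: [0.4831, 0.1363, 0.1473]
eef_rot: [0.945, 0.326, 0.001, -0.0]
contact_force: [1.8, 0.8, -3.8]
gripper_width: 0.0157
```

```bash
python3 -c "
from h import *
st()"
```

```text
10.48 pos [483.1 136.3 147.3] yaw 38.06 F [ 1.83  0.85 -3.83] T [ 0.328 -0.484  0.143] w 15.7
```

Emit:
play_rows(
  deltas=[0.00015,-4e-05,0,3,0.00031,-7e-05,0,6,0.00046,-9e-05,0,9,0.00062,-0.0001,0,12,0.00078,-0.00011,0,15,0.00094,-0.0001,0,18,0.0011,-9e-05,0,21,0.00125,-7e-05,0,24,0.00125,-7e-05,0,24],
)

```text
time_s: 11.23
position: [0.4846, 0.1372, 0.1474]
eef_rot: [0.992, 0.123, 0.001, -0.0]
contact_force: [4.7, 2.0, -5.6]
gripper_width: 0.0158
```

```bash
python3 -c "
from h import *
st()"
```

```text
11.23 pos [484.6 137.2 147.4] yaw 14.1 F [ 4.71  2.03 -5.59] T [ 0.625 -1.207  0.114] w 15.8
```

Emit:
play_rows(
  deltas=[0.0004,-5e-05,0,0,0.00085,-0.0001,0,0,0.001,-0.00014,0,3,0.00116,-0.00017,0,6,0.00131,-0.00019,0,9,0.00147,-0.0002,0,12,0.00147,-0.0002,0,12],
)

```text
time_s: 11.82
position: [0.4856, 0.1374, 0.1474]
eef_rot: [1.0, 0.017, 0.001, -0.0]
contact_force: [5.0, 2.7, -5.0]
gripper_width: 0.0162
```

```bash
python3 -c "
from h import *
st()"
```

```text
11.82 pos [485.6 137.4 147.4] yaw 1.97 F [ 4.97  2.69 -5.03] T [ 0.633 -1.27   0.161] w 16.2
```

Emit:
play_rows(
  deltas=[0.0004,0,0,0,0.0007,0,0,0,0.0008,0,0,2,0.0009,0,0,4,0.001,0,0,6,0.001,0,0,6],
)

```text
time_s: 12.32
position: [0.4862, 0.1374, 0.1474]
eef_rot: [0.999, -0.035, 0.0, -0.0]
contact_force: [4.5, 3.4, -4.5]
gripper_width: 0.0157
```

```bash
python3 -c "
from h import *
st();st()"
```

```text
12.32 pos [486.2 137.4 147.4] yaw -4.01 F [ 4.45  3.37 -4.46] T [ 0.823 -1.082  0.158] w 15.7
12.32 pos [486.2 137.4 147.4] yaw -4.01 F [ 4.45  3.37 -4.46] T [ 0.823 -1.082  0.158] w 15.7
```

Emit:
play_rows(
  deltas=[0.0003,-0.0003,0,1,0.0005,-0.0005,0,2,0.0005,-0.0005,0,3,0.0005,-0.0005,0,3],
)

```text
time_s: 12.65
position: [0.4865, 0.1375, 0.1473]
eef_rot: [0.998, -0.062, 0.0, -0.0]
contact_force: [2.9, 1.4, -2.4]
gripper_width: 0.016
```

Emit:
play_rows(
  deltas=[0.0001,0,0,1,0.0001,0,0,2,0.0001,0,0,2],
)

```text
time_s: 12.9
position: [0.4866, 0.1375, 0.1473]
eef_rot: [0.997, -0.079, 0.0, -0.0]
contact_force: [3.3, 2.2, -2.9]
gripper_width: 0.0157
```

```bash
python3 -c "
from h import *
st()"
```

```text
12.9 pos [486.6 137.5 147.3] yaw -9.09 F [ 3.27  2.21 -2.9 ] T [ 0.519 -0.942  0.167] w 15.7
```

Emit:
play_rows(
  deltas=[0,0,0,0.7,0,0,0,1.5,0,0,0,1.5],
)

```text
time_s: 13.15
position: [0.4868, 0.1374, 0.1473]
eef_rot: [0.996, -0.092, 0.0, -0.0]
contact_force: [3.6, 1.9, -2.5]
gripper_width: 0.0157
```

```bash
python3 -c "
from h import *
st()"
```

```text
13.15 pos [486.8 137.4 147.3] yaw -10.58 F [ 3.59  1.92 -2.53] T [ 0.478 -1.065  0.104] w 15.7
```

Emit:
play_rows(
  deltas=[0,0,0,0.7,0,0,0,1.5,0,0,0,1.5],
)

```text
time_s: 13.4
position: [0.4868, 0.1375, 0.1473]
eef_rot: [0.994, -0.105, 0.0, -0.0]
contact_force: [4.9, 1.9, -2.8]
gripper_width: 0.0157
```

```bash
python3 -c "
from h import *
st()
d=cam('wrist'); im=d['image'];print(d['image'].shape)
import pickle;pickle.dump(d,open('w4.pkl','wb'))
P=cloud(d);
m=(np.abs(P[...,0]-.487)<.1)&(np.abs(P[...,1]-.134)<.065)&(np.hypot(P[...,0]-.487,P[...,1]-.134)>.035)&(abs(P[...,2]-.07)<.008)
print('cover z',np.median(P[m][:,2]),m.sum())"
```

```text
13.4 pos [486.8 137.5 147.3] yaw -12.08 F [ 4.88  1.9  -2.81] T [ 0.435 -1.23   0.134] w 15.7
(400, 640, 3)
cover z 0.06819789581262756 35533
```

Emit:
play_rows(
  deltas=[0,0,0,0.7,0,0,0,1.5,0,0,0,1.5],
)

```text
time_s: 13.7
position: [0.4869, 0.1374, 0.1473]
eef_rot: [0.993, -0.118, 0.0, -0.0]
contact_force: [5.0, 1.9, -3.2]
gripper_width: 0.0159
```

```bash
python3 -c "
from h import *
import pickle
st()
for f in ['w2.pkl','w3.pkl','w4.pkl']:
  d=pickle.load(open(f,'rb'));P=cloud(d)
  m=(np.abs(P[...,0]-.487)<.1)&(np.abs(P[...,1]-.134)<.065)&(np.hypot(P[...,0]-.487,P[...,1]-.134)>.035)&(abs(P[...,2]-.07)<.008)
  print('cover z',np.median(P[m][:,2]),m.sum())"
```

```text
13.7 pos [486.9 137.4 147.3] yaw -13.56 F [ 4.97  1.89 -3.22] T [ 0.39  -1.376  0.188] w 15.9
cover z 0.07205930920324694 23313
cover z 0.07204983339915577 29123
cover z 0.06819789581262756 35533
```

Emit:
play_rows(
  deltas=[0,0,0,0.7,0,0,0,1.4,0,0,0,2,0,0,0,2],
)

```text
time_s: 14.03
position: [0.487, 0.1374, 0.1473]
eef_rot: [0.991, -0.135, 0.0, -0.0]
contact_force: [5.3, 1.5, -3.3]
gripper_width: 0.0159
```

```bash
python3 -c "
from h import *
st()"
```

```text
14.03 pos [487.  137.4 147.3] yaw -15.55 F [ 5.33  1.48 -3.32] T [ 0.431 -1.513  0.132] w 15.9
```

Emit:
play_rows(
  deltas=[0.0003,-0.0001,0,0.5,0.0006,-0.00016,0,1,0.0006,-0.00016,0,1.5,0.0006,-0.00016,0,1.5],
)

```text
time_s: 14.37
position: [0.4872, 0.1374, 0.1473]
eef_rot: [0.989, -0.148, 0.0, 0.0]
contact_force: [4.7, 2.1, -2.5]
gripper_width: 0.0159
```

```bash
python3 -c "
from h import *
st()"
```

```text
14.37 pos [487.2 137.4 147.3] yaw -17.04 F [ 4.74  2.08 -2.5 ] T [ 0.367 -1.173  0.215] w 15.9
```

Emit:
play_rows(
  deltas=[0,0,0,0.4,0,0,0,0.8,0,0,0,0.8],
)

```text
time_s: 14.62
position: [0.4872, 0.1374, 0.1473]
eef_rot: [0.988, -0.155, 0.0, 0.0]
contact_force: [3.7, 1.9, -2.8]
gripper_width: 0.0162
```

```bash
python3 -c "
from h import *
st()
d=cam('wrist'); st()
P=cloud(d)
m=(np.abs(P[...,0]-.487)<.1)&(np.abs(P[...,1]-.134)<.065)&(np.hypot(P[...,0]-.487,P[...,1]-.134)>.035)&(abs(P[...,2]-.07)<.008)
print('cover z',np.median(P[m][:,2]),m.sum())"
```

```text
14.62 pos [487.2 137.4 147.3] yaw -17.83 F [ 3.65  1.87 -2.76] T [ 0.302 -1.159  0.182] w 16.2
14.67 pos [487.3 137.5 147.3] yaw -17.81 F [ 4.04 -0.21 -1.82] T [ 0.252 -1.239  0.204] w 16.1
cover z 0.06800438687918793 35218
```

Emit:
play_rows(
  deltas=[0,0,0,0.4,0,0,0,0.8,0,0,0,0.8],
)

```text
time_s: 14.92
position: [0.4873, 0.1374, 0.1473]
eef_rot: [0.987, -0.162, 0.0, -0.0]
contact_force: [5.7, 0.9, -1.2]
gripper_width: 0.0164
```

```bash
python3 -c "
from h import *
st()
d=cam('wrist'); st()
P=cloud(d)
m=(np.abs(P[...,0]-.487)<.1)&(np.abs(P[...,1]-.134)<.065)&(np.hypot(P[...,0]-.487,P[...,1]-.134)>.035)&(abs(P[...,2]-.07)<.008)
print('cover z',np.median(P[m][:,2]),m.sum())"
```

```text
14.92 pos [487.3 137.4 147.3] yaw -18.63 F [ 5.72  0.86 -1.25] T [ 0.148 -1.276  0.311] w 16.4
14.97 pos [487.3 137.4 147.3] yaw -18.61 F [ 3.77  1.12 -0.77] T [ 0.211 -1.243  0.272] w 16.0
cover z 0.0680161424389292 35147
```

The torque rose to about 0.29 N m while the cover stopped at 68.0 mm, so it is seated against the stop. I'll turn back about 9° within the play, then withdraw.

Emit:
play_rows(
  deltas=[-0.0001,3e-05,0,-2,-0.0002,6e-05,0,-4,-0.0003,0.0001,0,-6,-0.0004,0.00014,0,-8,-0.00045,0.00016,0,-9,-0.00045,0.00016,0,-9],
)

```text
time_s: 15.47
position: [0.4865, 0.1376, 0.1472]
eef_rot: [0.997, -0.084, -0.0, -0.0]
contact_force: [3.8, 2.7, -0.9]
gripper_width: 0.0159
```

```bash
python3 -c "
from h import *
st()"
```

```text
15.47 pos [486.5 137.6 147.2] yaw -9.59 F [ 3.77  2.71 -0.93] T [ 0.449 -0.942  0.083] w 15.9
```

Emit:
play_rows(
  deltas=[0.0004,-0.0002,0,0,0.0008,-0.0004,0,0,0.001,-0.0005,0,-1,0.001,-0.0005,0,-1],
)

```text
time_s: 15.8
position: [0.4868, 0.1374, 0.1468]
eef_rot: [0.997, -0.074, -0.001, 0.0]
contact_force: [0.3, -0.7, -1.6]
gripper_width: 0.0158
```

```bash
python3 -c "
from h import *
st()"
```

```text
15.8 pos [486.8 137.4 146.8] yaw -8.54 F [ 0.35 -0.69 -1.63] T [-0.023  0.075  0.027] w 15.8
```

The key is free of side load. Lifting out.

Emit:
play_rows(
  deltas=[0,0,-0.002,0,0,0,-0.005,0,0,0,-0.009,0,0,0,-0.015,0,0,0,-0.025,0,0,0,-0.04,0,0,0,-0.055,0,0,0,-0.068,0,0,0,-0.068,0,0,0,-0.068,0],
)

```text
time_s: 16.63
position: [0.4882, 0.138, 0.2162]
eef_rot: [0.997, -0.075, 0.001, -0.001]
contact_force: [0.0, 0.0, -1.1]
gripper_width: 0.0162
```

Run:
```python
from h import *
import pickle
st(); d=cam('wrist'); pickle.dump(d,open('w5.pkl','wb')); save('w5',d['image'][120:330,190:450],3)
P=cloud(d)
m=(np.abs(P[...,0]-.487)<.1)&(np.abs(P[...,1]-.134)<.065)&(np.hypot(P[...,0]-.487,P[...,1]-.134)>.035)&(abs(P[...,2]-.07)<.008)
print('cover z',np.median(P[m][:,2]),m.sum())
s=bot.read_state();W=np.eye(4);W[:3,:3]=R.from_quat(s['eef_rot']).as_matrix();W[:3,3]=s['position']
def tool(q): return (np.linalg.inv(W)@np.c_[q,np.ones(len(q))].T).T[:,:3]*1000
g=P[222:262,300:340].reshape(40,40,3)
for r in range(4,40,6): print('grip row',222+r,np.round(np.median(tool(g[r]),0),1))
T=tool(P.reshape(-1,3)).reshape(P.shape)
b=T[(abs(T[...,0])<6)&(T[...,1]<5)&(T[...,1]>-15)&(T[...,2]>30)&(T[...,2]<78)]; print('blade',len(b)); 
for lo in range(30,78,8):
    k=b[(b[:,2]>=lo)&(b[:,2]<lo+8)]
    if len(k): print(lo,len(k),np.round(np.median(k,0),1))
```

```text
16.63 pos [488.2 138.  216.2] yaw -8.59 F [ 0.01  0.01 -1.13] T [-0.051  0.066 -0.024] w 16.2
cover z 0.06801769053078652 24002
grip row 226 [  0.7 -15.7  19.6]
grip row 232 [  0.7 -15.7  11.7]
grip row 238 [  0.7 -15.7   4.4]
grip row 244 [  0.7 -15.7  -2.3]
grip row 250 [  0.7 -15.8  -8.8]
grip row 256 [  0.7 -15.6 -14.2]
blade 84
38 2 [ 0.7 -7.2 45.5]
46 31 [ 1.1 -7.1 50.1]
54 24 [ 0.5 -7.  58.2]
62 26 [ 1.1 -7.2 65.1]
70 1 [ 0.5 -6.7 70.3]
```

View pics/w5.png

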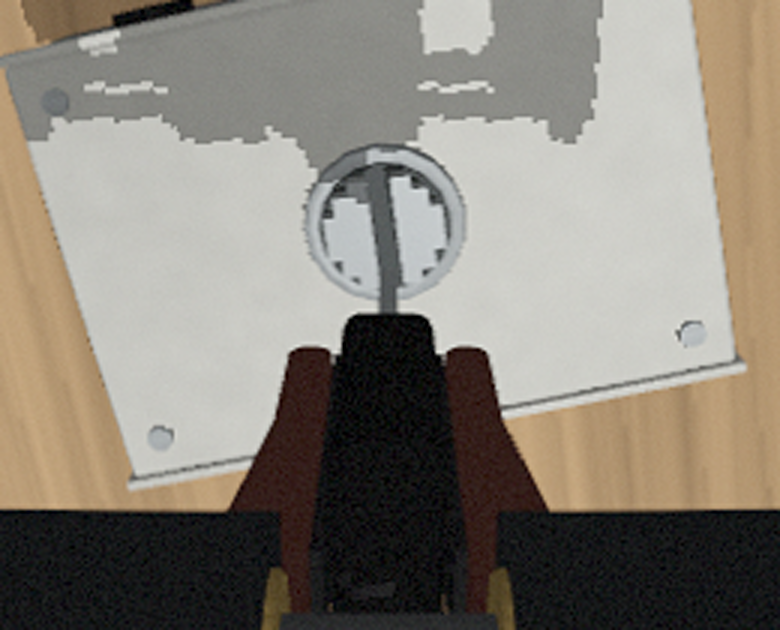

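The slot now lies across the box, from (378,165) to (392,295) in this crop, and the cover reads 68.0 mm, down 4.0 mm and still down. I'll return to the stand.

```bash
python3 -c "
from h import *
go(.5442,-.2174,.2,-63.2)"
```

```text
delta mm [109.  342.9  15.2] turn 54.61
```

Emit:
play_rows(
  deltas=[0.007,0.023,0,4,0.014,0.046,0,8,0.021,0.069,0,12,0.029,0.092,0,16,0.036,0.115,0,20,0.043,0.138,0,24,0.05,0.161,0,28,0.058,0.184,0,32,0.065,0.207,0,36,0.072,0.23,0,40],
)

```text
time_s: 17.52
position: [0.5241, -0.1014, 0.2144]
eef_rot: [0.911, -0.413, -0.001, 0.0]
contact_force: [0.6, 0.4, -1.1]
gripper_width: 0.0157
```

```bash
python3 -c "
from h import *
go(.5442,-.2174,.2,-63.2)"
```

```text
delta mm [100.5  61.3  14.3] turn 14.41
```

Emit:
play_rows(
  deltas=[0.02,0.012,0,4,0.04,0.024,0.003,8,0.06,0.036,0.006,12,0.08,0.048,0.01,14.4,0.1,0.061,0.014,14.4,0.1,0.061,0.014,14.4,0.1,0.061,0.014,14.4],
)

```text
time_s: 18.1
position: [0.5439, -0.217, 0.2]
eef_rot: [0.852, -0.524, -0.001, 0.001]
contact_force: [0.1, 0.2, -1.6]
gripper_width: 0.016
```

Run:
```python
from h import *
import pickle
st(); d=cam('wrist'); pickle.dump(d,open('w6.pkl','wb')); save('w6',d['image'][110:260,230:420],4)
P=cloud(d); s=bot.read_state();W=np.eye(4);W[:3,:3]=R.from_quat(s['eef_rot']).as_matrix();W[:3,3]=s['position']
z=P[...,2]; m=(np.hypot(P[...,0]-.5435,P[...,1]+.218)<.07)&(abs(z-.052)<.006)
cs,_=cv2.findContours(m.astype(np.uint8),0,1); c=max(cs,key=cv2.contourArea); print(cv2.boundingRect(c))
w=ray(d,c.reshape(-1,2),.052)[:,:2]; r=cv2.minAreaRect((w*1000).astype(np.float32)); print(np.round(r[0],1),np.round(r[1],1),round(r[2],1),'z',np.median(z[m]))
def tl(p): return np.round(np.linalg.inv(W)@np.r_[p,1]*1000,1)[:3]
print('stand in tool',tl([r[0][0]/1e3,r[0][1]/1e3,.052]))
```

```text
18.1 pos [ 543.9 -217.   200. ] yaw -63.16 F [ 0.07  0.25 -1.63] T [-0.012  0.149 -0.006] w 16.0
(289, 146, 64, 83)
[ 543.2 -218. ] [75.4 56.1] 26.8 z 0.05209618118352502
stand in tool [  1.7   1.8 148.2]
```

View pics/w6.png

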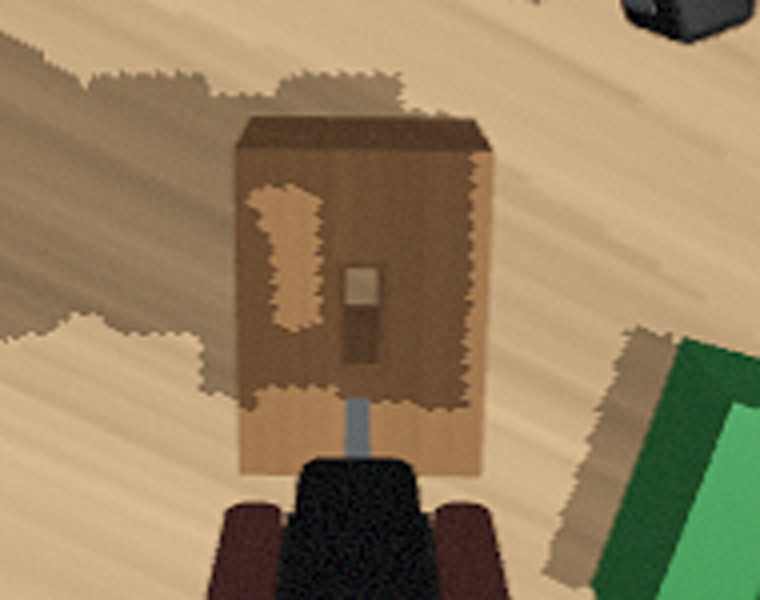

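Crop: the hole spans (343–382, 262–365), centred at full-image pixel (320.5,188.3). The blade is at column 319.3, almost in line. I'll compute the shift from the hole itself.

Run:
```python
from h import *
import pickle
d=pickle.load(open('w6.pkl','rb')); dd=dict(d); dd['Twc']=np.array(d['T_tool_cam'])
print(np.round(ray(dd,[[320.6,188.3],[320.6,175.5],[320.6,201.2],[315.7,188],[325.5,188]],.148)*1000,1))
print('tip',np.round(ray(dd,[[316.5,209.5],[322.5,209.5],[319.3,209.5]],.0735)*1000,1))
```

```text
[[  0.7   0.5 148. ]
 [  0.7 -11.1 148. ]
 [  0.7  12.5 148. ]
 [ -3.6   0.3 148. ]
 [  5.1   0.3 148. ]]
tip [[-2.3 -5.7 73.5]
 [ 1.8 -5.7 73.5]
 [-0.4 -5.7 73.5]]
```

Emit:
play_rows(
  deltas=[0.0008,-0.0007,0.01,0,0.0008,-0.0007,0.03,0,0.0008,-0.0007,0.05,0,0.0008,-0.0007,0.062,0,0.0008,-0.0007,0.069,0,0.0008,-0.0007,0.072,0,0.0008,-0.0007,0.072,0],
)

```text
time_s: 18.73
position: [0.5459, -0.2157, 0.1289]
eef_rot: [0.853, -0.522, -0.0, 0.0]
contact_force: [0.2, -0.1, -0.3]
gripper_width: 0.0162
```

Emit:
play_rows(
  deltas=[0,0,0.001,0,0,0,0.002,0,0,0,0.003,0,0,0,0.004,0,0,0,0.005,0,0,0,0.005,0],
)

```text
time_s: 19.23
position: [0.5459, -0.2161, 0.1242]
eef_rot: [0.853, -0.522, -0.0, -0.0]
contact_force: [-0.6, 0.1, -0.2]
gripper_width: 0.016
```

```bash
python3 -c "
from h import *
st()"
```

```text
19.23 pos [ 545.9 -216.1  124.2] yaw -63.0 F [-0.64  0.05 -0.18] T [-0.069  0.16   0.057] w 16.0
```

Measured position is about (0.7, 1.5) mm off from intended; I'll correct it a little higher up, then go down.

Emit:
play_rows(
  deltas=[0,0,-0.004,0,0,0,-0.005,0,0.0007,0.0015,-0.005,0,0.0007,0.0015,-0.005,0,0.0007,0.0015,-0.005,0],
)

```text
time_s: 19.65
position: [0.5448, -0.2175, 0.1293]
eef_rot: [0.853, -0.523, 0.0, -0.0]
contact_force: [-0.2, 0.3, -1.2]
gripper_width: 0.016
```

```bash
python3 -c "
from h import *
st();go(.5449,-.2174,.124,-63.2)"
```

```text
19.65 pos [ 544.8 -217.5  129.3] yaw -63.01 F [-0.19  0.31 -1.23] T [-0.066  0.126  0.084] w 16.0
delta mm [-0.1 -0.1  5.3] turn 0.19
```

Emit:
play_rows(
  deltas=[0,0,0.003,0.2,0,0,0.005,0.2,0,0,0.007,0.2,0,0,0.009,0.2,0,0,0.011,0.2,0,0,0.013,0.2,0,0,0.013,0.2],
)

```text
time_s: 20.23
position: [0.5447, -0.2173, 0.1157]
eef_rot: [0.852, -0.524, -0.0, 0.0]
contact_force: [-0.0, -0.6, -1.4]
gripper_width: 0.0158
```

```bash
python3 -c "
from h import *
st()"
```

```text
20.23 pos [ 544.7 -217.3  115.7] yaw -63.2 F [-0.01 -0.65 -1.41] T [-0.065  0.124 -0.018] w 15.8
```

The blade is 10 mm inside the hole with no resistance. Continuing down.

Emit:
play_rows(
  deltas=[0,0,0.004,0,0,0,0.008,0,0,0,0.012,0,0,0,0.016,0,0,0,0.02,0,0,0,0.024,0,0,0,0.028,0,0,0,0.031,0,0,0,0.034,0,0,0,0.034,0],
)

```text
time_s: 21.07
position: [0.5446, -0.2173, 0.0816]
eef_rot: [0.852, -0.524, -0.0, 0.0]
contact_force: [-0.5, -0.7, -1.5]
gripper_width: 0.0159
```

Emit:
play_rows(
  deltas=[0,0,0.001,0,0,0,0.002,0,0,0,0.003,0,0,0,0.003,0],
)

```text
time_s: 21.4
position: [0.5449, -0.2174, 0.0791]
eef_rot: [0.852, -0.524, -0.0, -0.0]
contact_force: [-0.5, 0.3, -1.8]
gripper_width: 0.0162
```

```bash
python3 -c "
from h import *
st()"
```

```text
21.4 pos [ 544.9 -217.4   79.1] yaw -63.2 F [-0.52  0.27 -1.84] T [-0.046  0.153  0.017] w 16.2
```

Emit:
play_rows(
  deltas=[0,0,0.0005,0,0,0,0.001,0,0,0,0.0015,0,0,0,0.0015,0],
)

```text
time_s: 21.73
position: [0.5449, -0.2174, 0.0777]
eef_rot: [0.852, -0.524, -0.0, -0.0]
contact_force: [0.3, -0.1, -1.4]
gripper_width: 0.0156
```

```bash
python3 -c "
from h import *
st()"
```

```text
21.73 pos [ 544.9 -217.4   77.7] yaw -63.2 F [ 0.27 -0.07 -1.39] T [-0.038  0.116 -0.021] w 15.6
```

Emit:
play_rows(
  deltas=[0,0,0.0005,0,0,0,0.001,0,0,0,0.001,0],
)

```text
time_s: 21.98
position: [0.545, -0.2174, 0.0777]
eef_rot: [0.852, -0.524, 0.0, -0.0]
contact_force: [-3.0, 1.7, 9.0]
gripper_width: 0.016
```

```bash
python3 -c "
from h import *
st()"
```

```text
21.98 pos [ 545.  -217.4   77.7] yaw -63.21 F [-3.03  1.72  8.99] T [ 0.375  0.919 -0.03 ] w 16.0
```

The grip now rests on the block (9 N). I'll ease off and release.

Emit:
play_rows(
  deltas=[0,0,-0.0006,0,0,0,-0.0006,0],
)

```text
time_s: 22.15
position: [0.545, -0.2175, 0.0777]
eef_rot: [0.852, -0.524, 0.0, -0.0]
contact_force: [-1.5, 0.8, 4.0]
gripper_width: 0.0161
```

Emit:
play_rows(
  deltas=[0,0,0,0,0,0,0,0,0,0,0,0,0,0,0,0,0,0,0,0,0,0,0,0],
  hand=0.056,
)

```text
time_s: 22.65
position: [0.5449, -0.2174, 0.0773]
eef_rot: [0.852, -0.524, -0.0, 0.0]
contact_force: [0.1, 0.4, 0.1]
gripper_width: 0.0524
```

Emit:
play_rows(
  deltas=[0,0,-0.005,0,0,0,-0.015,0,0,0,-0.03,0,0,0,-0.05,0,0,0,-0.075,0,0,0,-0.1,0,0,0,-0.125,0,0,0,-0.145,0,0,0,-0.145,0,0,0,-0.145,0],
)

```text
time_s: 23.48
position: [0.5454, -0.2177, 0.224]
eef_rot: [0.852, -0.524, 0.001, -0.001]
contact_force: [-0.4, 0.8, -0.3]
gripper_width: 0.0562
```

Run:
```python
from h import *
st(); d=cam('wrist'); P=cloud(d); z=P[...,2]; 
m=(np.hypot(P[...,0]-.544,P[...,1]+.217)<.035)&(z>.085)&(z<.12); print('grip top z',np.percentile(z[m],[5,50,95]))
cs,_=cv2.findContours(m.astype(np.uint8),0,1); c=max(cs,key=cv2.contourArea)
w=ray(d,c.reshape(-1,2),.102)[:,:2]; r=cv2.minAreaRect((w*1000).astype(np.float32)); print(np.round(r[0],1),np.round(r[1],1),round(r[2],1))
s=cam('scene'); t=cam('top')
P=cloud(t); m=(np.abs(P[...,0]-.487)<.08)&(np.abs(P[...,1]-.133)<.055)&(np.hypot(P[...,0]-.487,P[...,1]-.133)>.035)
print('cover z top',np.median(P[m][:,2]))
a=cv2.resize(s['image'][80:320,150:470],(640,480)); b=cv2.resize(t['image'][205:315,180:290],(140*1,140)); a[:140,500:]=b
save('fin',a)
```

```text
23.48 pos [ 545.4 -217.7  224. ] yaw -63.2 F [-0.44  0.8  -0.28] T [0.016 0.163 0.004] w 56.2
grip top z [0.09214548 0.10183112 0.10315043]
[ 545.  -217.3] [38.3 16.1] 26.3
cover z top 0.06731413595863134
```

View pics/fin.png

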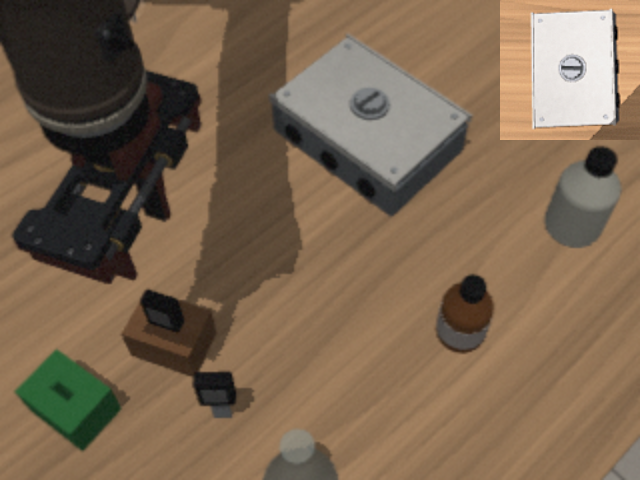

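The final picture shows the key back in the brown stand at (162,310). The slot lies across the box (inset), and the bottles, flask and second key are where they were. The grip's top reads 101.8 mm, the same as at the start. Handing in.

```bash
python3 -c "
from h import *
print(bot.hand_in())"
```

```text
the job is handed in; nothing more can be done
None
```

The job is done and handed in at about 24 s of the 72 s allowed. I took the key from the brown stand, felt its blade into the slot without force, and turned the lock clockwise to its stop. The key went back in the stand.

- **Lock and cover:** Both wrist readings after the stop, the second after lifting the key out, put the cover at 68.0 mm, down from 72.05 mm. The top camera read 67.3 mm, which is within its 2 mm calibration. The slot lies across the box.
- **Stop torque:** The last readings at the stop were 0.27 and 0.31 N m, noisy by about 0.03. That is a little over the suggested 0.25 N m but below the 0.35 N m limit. The side load while turning reached about 5–6 N.
- **Key:** I pressed it down until I felt the block at about 9 N, then eased off and released. Its grip top reads 101.8 mm, the same as at the start, and it stands upright. It sits within 1 mm of where it was.
- **Bystanders:** The jar, amber bottle, flask and second key look unmoved, and the gripper was clear of everything at hand-in.

No check failed.

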